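# Pick out the full parts box

### The job

One of the two identical small taped cardboard boxes in front of you is full of parts, the other is empty. Lift the left one well clear of the bench for a moment to feel its weight and set it back upright where it stood, then lift the right one in the same way to compare. Set the heavier box down gently, upright and flat, inside the shallow metal tray and leave the lighter one standing upright on the bench where it was.

Things in the scene. Friction and masses are not known exactly. Their poses are not given: they have to be found in the camera images.
- box_left: closed taped cardboard box on the bench, 84 x 60 x 56 mm (own x, y, z), stiff; origin: centre of its underside, z up. Identical to the other; one weighs 0.45 to 0.7 kg, the other 0.10 to 0.15 kg, which is which varies and cannot be seen. Grip across the 60 mm (own y), some 35 mm above the underside. This is the left one (larger y); yaw within 30 degrees of 0.
- box_right: closed taped cardboard box on the bench, 84 x 60 x 56 mm (own x, y, z), stiff; origin: centre of its underside, z up. Identical to the other; one weighs 0.45 to 0.7 kg, the other 0.10 to 0.15 kg, which is which varies and cannot be seen. Grip across the 60 mm (own y), some 35 mm above the underside. This is the right one (smaller y); yaw within 30 degrees of 0.
- job_tray: an open shallow dark sheet-metal tray fixed to the bench beyond the boxes, 150 x 190 mm outside (own x, y), rim 33 mm above the bench, walls 4 mm, its raised floor 12 mm above the bench (a box standing in it has its underside 12 mm above the tray's origin); origin: centre of its underside, z up. Its middle is free.

How it is judged (in metres and radians):
On the way, in this order (a step that is already met when the one before it is completed fails the run):
1. the left box is lifted at least 30 mm off the bench while the right one stands in its place (height (world z) of box_left above 0.03 m and height (world z) of box_right below 0.008 m and angle between box_right's own z axis and vertical below 0.15 rad and distance of box_right from where it was at the start of the episode below 0.05 m), for 0.2 s.
2. the left box stands upright again where it was, and the right box is lifted at least 30 mm off the bench (height (world z) of box_right above 0.03 m and height (world z) of box_left below 0.008 m and angle between box_left's own z axis and vertical below 0.15 rad and distance of box_left from where it was at the start of the episode below 0.05 m), for 0.2 s.
At the end, for the whole second after the job is handed in: The heavier box (it bears on the tray with more than 2.8 N) stands flat on the tray's floor, inside its walls, upright within 0.15 rad and at rest; the lighter box stands on the bench, upright within 0.15 rad, at rest and within 50 mm of where it stood at the start (((z of box_left in the frame of job_tray below 0.019 m and horizontal distance between box_left and job_tray below 0.08 m and angle between each of box_left, box_right's own z axis and vertical below 0.15 rad and contact force between box_left and job_tray above 2.8 N and linear speed of each of box_left, box_right below 0.02 m/s and height (world z) of box_right below 0.008 m and distance of box_right from where it was at the start of the episode below 0.05 m) or (z of box_right in the frame of job_tray below 0.019 m and horizontal distance between box_right and job_tray below 0.08 m and angle between each of box_right, box_left's own z axis and vertical below 0.15 rad and contact force between box_right and job_tray above 2.8 N and linear speed of each of box_right, box_left below 0.02 m/s and height (world z) of box_left below 0.008 m and distance of box_left from where it was at the start of the episode below 0.05 m))); the robot touches nothing.
It fails at once if a box is tipped over (more than 0.7 rad) (angle between any of box_left, box_right's own z axis and vertical above 0.7 rad).
It fails at once if a box is dropped into the tray (faster than 0.6 m/s just above its floor) ((z of box_left in the frame of job_tray below 0.039 m and horizontal distance between box_left and job_tray below 0.12 m and linear speed of box_left above 0.6 m/s) or (z of box_right in the frame of job_tray below 0.039 m and horizontal distance between box_right and job_tray below 0.12 m and linear speed of box_right above 0.6 m/s)).
It also fails if it takes over 64 s, if anything falls off the work surface, if the arm or the gripper's body presses on something with over 40 N, if the wrist force passes 120 N, or if a joint passes its speed limit or range.

### The arm

A 6-joint arm with a two-finger parallel gripper is mounted at the origin on a cart in front of the work surface, level with it; the furniture and walls round the work are solid. World frame = base frame: x ahead of the robot, y to its left, z up, the work surface at z = 0. Lengths are in m, angles in degrees, forces in N, time in s.
With the tool pointing down it reaches from about 0.35 to 0.875 m from the base axis. Payload 4.2 kg.
Tool frame: the origin (TCP) lies at the very end of the fingers, on their centre line; the grasp point (between the pads) lies 19 mm behind it; z points along the fingers, y is the line along which they close (so a half turn about z gives the same grasp; the last joint's range is limited). The gripper opens to 87 mm and grips with 3 to 60 N. Pads are 19 mm wide; open, the fingers measure 117 mm over their backs; the gripper's body (75 mm by 190 mm) begins 51 mm behind the grasp point.
Start: joints at [-56.173, 22.042, 0.453, 0, -68.411, -14.817], TCP at [0.204, -0.591, 0.223] pointing down, gripper open.
Joint ranges: [-179.83, 179.83], [-69.29, 118.12], [-61.27, 80.66], [-181.25, 117.63], [-171.15, -9.14], [-177.46, 177.46]. Speed limits (degrees/s): [159.86, 159.86, 180, 180, 180, 180].

### API

Orientations are given as a 3x3 rotation matrix whose columns are the frame's x, y, z axes.
In Python, from station import sense, cams, r gives the robot as it stands. The module is installed in compiled form; this text tells all that it offers.
- The arm moves only by the tool step_arm, never from a script. Its argument "targets" is text: rows parted by semicolons, each of 4 numbers parted by spaces: the shift along the tool's x, y, z in cm, then the turn about the tool's z in degrees. In form: x y z turn; .... A call has 1 to 12 rows; each row shifts and turns the commanded pose from where the row before left it, along the tool's axes as they then stand; what a row does not reach is not made up. A row lasts 1/12 s, in which the tool goes at most 41.7 mm and 7.16 degrees, less where a joint would pass 70% of its speed; a pose out of reach is approached as far as the arm can. A call with a gripper value outside its range is refused whole. "claw" is the finger opening in cm, from 0 to 8.7, set as the call begins (left out, the last holds). The fingers move at their own pace and stop on an object; the grip force is fixed at half the most. Time passes only in rows, so rows that do not move let the fingers close. It gives the time, the measured TCP pose, the force, the opening and the grip force at its end, in the units of the state.
- sense(): the state, without advancing time (a new reading comes with each control period).
- cams.capture(name): name is "scene" or "top"; returns a dict with "frame" (400x640x3 uint8, blue, green, red), "vertical_fov" (degrees; the focal length in pixels is half the picture's height over the tangent of half this angle, whatever the lens; pixels are square), "cx", "cy" (the principal point, pixels), "eye" and "rotation" of the camera in the world. Camera axes: x right, y down, z forward; pixel columns grow to the right and rows downward; lengths in m; the calibration is good to about 2 mm. A picture is of the moment at which its call begins. There is no depth.
- r.finish_job(): hands the job in; it is judged then, once.
The state is a dict: "time_s": time; "joints": joint angles; "joint_velocities": joint speeds; "effort": joint torques, N m; "tcp_pos": TCP position; "ee_rot": TCP orientation; "wrist_force": force on the tool from outside, world axes, zero at the start; "moment": the same for the moment, N m; "gripper_width": opening from 0.0 (shut) to 1.0 (fully open); "gripper_force": force on a finger pad.
Only numpy, scipy, OpenCV 4.12 (cv2) and the standard library are available. Lean on these libraries where they do the work, as an engineer would, in place of code of your own. Each camera call takes 0.05 s, during which the arm holds its last target. There are 200 camera calls.

## Working session

There is one attempt and no reset: what is moved stays moved. The work goes in short steps, Python scripts to look and compute and a tool call to move; the robot and the scene stay as the last step left them, time stands still between calls to the robot, and variables do not carry over. Pictures are saved under pics/ and viewed, at most 10 in all, crops included, and the job is handed in when it is done.

Besides the shell and the picture viewer there is one more tool, called after "Request:" by a JSON object that holds its "api" and its "payload". step_arm: Moves the arm, as the interface text tells. Its arguments: {"type":"object","properties":{"targets":{"type":"string"},"claw":{"type":"number"}},"required":["targets"]}

```bash
mkdir -p pics; python3 - <<'E'
from station import sense,cams,r
import cv2,numpy as np,pickle
s=sense();print(s['time_s'],s['tcp_pos'],np.round(s['ee_rot'],3).tolist(),s['gripper_width'])
d={}
for n in('top','scene'):
    c=cams.capture(n);d[n]=c;cv2.imwrite(f'pics/{n}0.png',c['frame']);print(n,c['vertical_fov'],c['cx'],c['cy'],np.round(c['eye'],3),np.round(c['rotation'],3).tolist())
pickle.dump(d,open('c0.pkl','wb'))
cv2.imwrite('pics/both0.png',cv2.resize(np.vstack([d['top']['frame'],d['scene']['frame']]),(480,600)))
E
```

```text
0.0 [ 0.20339213 -0.59032906  0.22144466] [[-0.946, -0.326, -0.001], [-0.326, 0.946, 0.002], [0.0, 0.002, -1.0]] 0.9977410585115989
top 51.98928195024718 323.7767315420327 201.57683880376896 [ 0.369 -0.013  0.858] [[0.077, -0.971, 0.228], [-0.997, -0.076, 0.014], [0.004, -0.228, -0.974]]
scene 48.71329027788185 316.6749812938986 195.44914195264187 [0.225 0.431 0.667] [[-0.775, -0.49, 0.4], [-0.632, 0.583, -0.511], [0.017, -0.648, -0.761]]
```

View pics/top0.png

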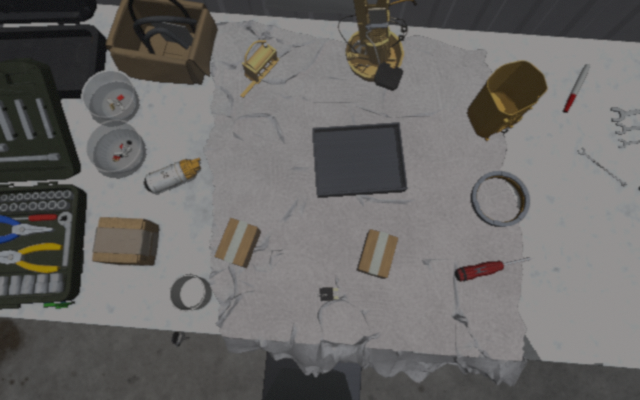

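View pics/scene0.png

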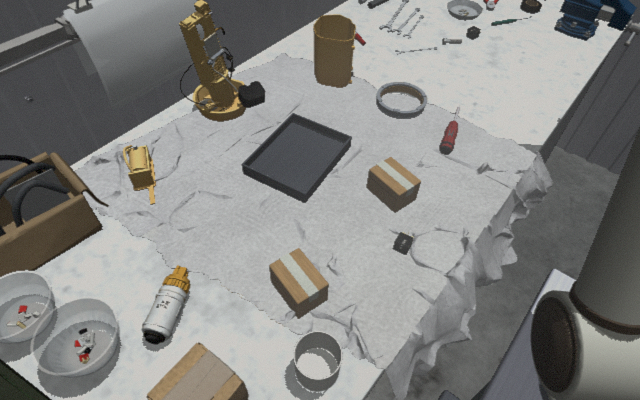

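The top view shows the taped boxes at about (237,243) (left) and (378,253) (right), with the tray at (360,160). The scene view shows the same boxes at (298,282) and (393,183).

```bash
cat >h.py <<'E'
import numpy as np,cv2
def ray(c,uv,z):
    f=200/np.tan(np.radians(c['vertical_fov']/2)); uv=np.atleast_2d(uv).astype(float)
    d=np.c_[(uv[:,0]-c['cx'])/f,(uv[:,1]-c['cy'])/f,np.ones(len(uv))]@np.array(c['rotation']).T
    e=np.array(c['eye']); return e+d*((z-e[2])/d[:,2])[:,None]
def mask(c,win,vmin):
    h=cv2.cvtColor(c['frame'],cv2.COLOR_BGR2HSV); m=((h[...,0]>5)&(h[...,0]<25)&(h[...,1]>75)&(h[...,2]>vmin)).astype(np.uint8)
    k=np.zeros_like(m); x,y,X,Y=win; k[y:Y,x:X]=m[y:Y,x:X]; return cv2.morphologyEx(k,cv2.MORPH_OPEN,np.ones((3,3)))
def rect(c,m,z):
    P=ray(c,np.argwhere(m)[:,::-1],z)[:,:2]
    (cx,cy),(w,h),a=cv2.minAreaRect((P*1000).astype(np.float32))
    if w<h: w,h,a=h,w,a+90
    return round(cx,1),round(cy,1),round(w,1),round(h,1),round((a+90)%180-90,1)
E
python3 - <<'E'
import pickle;from h import *
d=pickle.load(open('c0.pkl','rb'))
W={'top':[(205,205,270,280),(345,215,410,290)],'scene':[(260,235,340,325),(355,145,430,220)]}
for n in W:
  for w in W[n]:
    for v in (60,110,130,150):
      m=mask(d[n],w,v)
      if m.sum()>20: print(n,v,m.sum(),rect(d[n],m,.056))
c=d['top'];h=cv2.cvtColor(c['frame'],cv2.COLOR_BGR2HSV)
m=np.zeros((400,640),np.uint8);m[110:210,300:420]=h[110:210,300:420,2]<95
print('tray',m.sum(),rect(c,m,.033),rect(c,m,0.012))
a=[cv2.resize(d['top']['frame'][200:290,200:270],None,fx=5,fy=5),cv2.resize(d['top']['frame'][200:290,345:415],None,fx=5,fy=5)]
cv2.imwrite('pics/crop.png',np.hstack(a))
E
```

```text
top 60 780 (462.7, 162.3, 79.9, 59.2, -14.8)
top 110 697 (463.4, 164.1, 79.3, 55.4, -15.0)
top 60 785 (462.0, -115.1, 82.1, 58.1, -12.9)
top 110 693 (463.3, -116.4, 78.9, 55.6, -13.6)
scene 60 1132 (464.9, 166.9, 82.6, 58.5, -14.9)
scene 110 1102 (465.1, 166.5, 82.0, 57.8, -14.9)
scene 130 1070 (465.3, 166.2, 81.4, 57.2, -14.9)
scene 150 665 (465.5, 165.7, 77.5, 56.3, -15.7)
scene 60 612 (464.4, -112.8, 81.4, 58.2, -13.0)
scene 110 604 (464.5, -113.1, 81.0, 57.7, -12.9)
scene 130 571 (464.7, -113.6, 80.3, 56.6, -13.0)
scene 150 346 (464.0, -114.1, 74.6, 55.2, -12.9)
tray 6285 (660.6, -67.8, 190.9, 156.8, -81.6) (668.0, -69.2, 195.7, 160.8, -81.6)
```

View pics/crop.png

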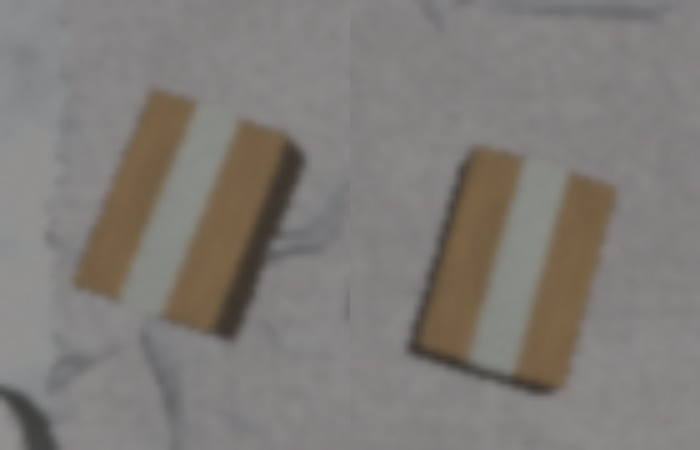

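Request:
{"api": "step_arm", "payload": {"targets": "0 0 0 6.8;0 0 0 6.8;0 0 0 6.8;0 0 0 6.8;0 0 0 6.8;0 1.5 0 0;0 3 0 0;0 3 0 0;0 3 0 0;0 3 0 0;0 3 0 0;0 3 0 0", "claw": 8.7}}

```text
time_s: 1.1
tcp_pos: [0.2539, -0.4009, 0.2221]
ee_rot: [[-0.966, 0.259, -0.001], [0.259, 0.966, 0.001], [0.001, 0.001, -1.0]]
wrist_force: [0.9, 0.6, -0.5]
gripper_width: 0.998
gripper_force: 0.0
```

Request:
{"api": "step_arm", "payload": {"targets": "-0.5 3 0 0;-0.5 3 0 0;-0.5 3 0 0;-0.5 3 0 0;-0.5 3 0 0;-0.5 3 0 0;-0.5 3 0 0;-0.5 3 0 0;-0.5 3 0 0;-0.5 3 0 0;-0.5 3 0 0;0 3 0 0"}}

```text
time_s: 2.1
tcp_pos: [0.4009, -0.0675, 0.2224]
ee_rot: [[-0.966, 0.259, 0.0], [0.259, 0.966, -0.0], [-0.0, 0.0, -1.0]]
wrist_force: [0.6, -1.2, -0.0]
gripper_width: 1.001
gripper_force: 0.0
```

Request:
{"api": "step_arm", "payload": {"targets": "0 3 0 0;0 3 0 0;0 3 0 0;0 3 0 0;0 3 0 0;0 3 0 0;0 2 0 0;0 1 0 0;0 0 0 0;0 0 0 0"}}

```text
time_s: 2.93
tcp_pos: [0.4541, 0.1335, 0.2221]
ee_rot: [[-0.966, 0.258, -0.001], [0.258, 0.966, -0.001], [0.001, -0.001, -1.0]]
wrist_force: [0.3, -0.3, -0.4]
gripper_width: 1.001
gripper_force: 0.0
```

```bash
cat >g.py <<'E'
import sys,numpy as np
from station import sense
s=sense();R=np.array(s['ee_rot']);p=np.array(s['tcp_pos'])
y=np.degrees(np.arctan2(R[1,1],R[0,1]));print('t',s['time_s'],p.round(4),'yang',y.round(2),'tilt',R[:,2].round(4),'F',np.round(s['wrist_force'],2),'gf',s['gripper_force'],s['gripper_width'])
t=np.array(list(map(float,sys.argv[1:4])));print('tool shift cm',(R.T@(t-p)*100).round(2),'turn',round(y-float(sys.argv[4]),2))
E
python3 g.py .4645 .1655 .016 75
```

```text
t 2.9333 [0.4541 0.1335 0.2221] yang 75.03 tilt [-1.3e-03 -8.0e-04 -1.0e+00] F [ 0.25 -0.29 -0.44] gf 0.0 1.0006613669966735
tool shift cm [-0.2   3.39 20.61] turn 0.03
```

Request:
{"api": "step_arm", "payload": {"targets": "-0.2 1.4 0 0;0 2 1 0;0 0 2.5 0;0 0 2.5 0;0 0 2.5 0;0 0 2.5 0;0 0 2 0;0 0 1 0;0 0 0 0;0 0 0 0"}}

```text
time_s: 3.77
tcp_pos: [0.4655, 0.1656, 0.0825]
ee_rot: [[-0.966, 0.259, -0.0], [0.259, 0.966, -0.001], [0.0, -0.001, -1.0]]
wrist_force: [0.2, 0.6, 0.1]
gripper_width: 0.996
gripper_force: 0.0
```

```bash
python3 g.py .4645 .1655 .016 75; python3 - <<'E'
from station import cams
import cv2,numpy as np
a=cams.capture('top')['frame'][180:300,180:340];b=cams.capture('scene')['frame'][180:340,200:400]
cv2.imwrite('pics/n1.png',np.hstack([cv2.resize(a,(400,300)),cv2.resize(b,(375,300))]))
E
```

```text
t 3.7667 [0.4655 0.1656 0.0825] yang 74.96 tilt [-4.e-04 -7.e-04 -1.e+00] F [0.19 0.59 0.1 ] gf 0.0 0.9956666103929576
tool shift cm [ 0.09 -0.03  6.65] turn -0.04
```

View pics/n1.png

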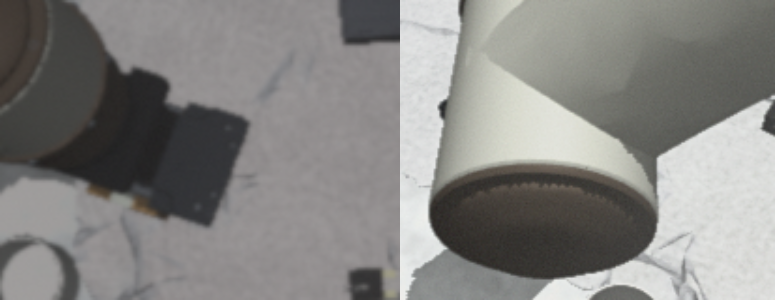

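Both close views are blocked: in the crop the gripper body covers the box at about (200,160), so only a strip of cardboard shows. I'll go down slowly and watch the wrist force.

Request:
{"api": "step_arm", "payload": {"targets": "0 0 1 0;0 0 1 0;0 0 1 0;0 0 1 0;0 0 1 0;0 0 0.8 0;0 0 0.5 0;0 0 0.3 0;0 0 0 0;0 0 0 0"}}

```text
time_s: 4.7
tcp_pos: [0.4656, 0.1664, 0.0169]
ee_rot: [[-0.966, 0.259, 0.001], [0.259, 0.966, 0.0], [-0.001, 0.001, -1.0]]
wrist_force: [-0.3, 0.3, -0.1]
gripper_width: 0.998
gripper_force: 0.0
```

Request:
{"api": "step_arm", "payload": {"targets": "0 0 0 0;0 0 0 0;0 0 0 0;0 0 0 0;0 0 0 0;0 0 0 0;0 0 0 0;0 0 0 0;0 0 0 0;0 0 0 0", "claw": 4}}

```text
time_s: 5.53
tcp_pos: [0.4648, 0.1654, 0.0166]
ee_rot: [[-0.966, 0.259, -0.001], [0.259, 0.966, -0.001], [0.001, -0.002, -1.0]]
wrist_force: [-1.1, -4.4, 4.9]
gripper_width: 0.686
gripper_force: 30.0
```

Request:
{"api": "step_arm", "payload": {"targets": "0 0 -0.3 0;0 0 -0.7 0;0 0 -1 0;0 0 -1 0;0 0 -1 0;0 0 -1 0;0 0 -0.7 0;0 0 -0.3 0;0 0 0 0;0 0 0 0;0 0 0 0;0 0 0 0"}}

```text
time_s: 6.53
tcp_pos: [0.4649, 0.1659, 0.0759]
ee_rot: [[-0.966, 0.259, -0.001], [0.259, 0.966, -0.001], [0.001, -0.001, -1.0]]
wrist_force: [0.3, 0.2, -5.8]
gripper_width: 0.686
gripper_force: 30.0
```

Request:
{"api": "step_arm", "payload": {"targets": "0 0 0 0;0 0 0 0"}}

```text
time_s: 6.7
tcp_pos: [0.4652, 0.166, 0.0762]
ee_rot: [[-0.966, 0.259, -0.001], [0.259, 0.966, -0.0], [0.001, -0.001, -1.0]]
wrist_force: [-0.8, -0.1, -6.4]
gripper_width: 0.687
gripper_force: 30.0
```

```bash
python3 g.py .4648 .1654 .0166 75; python3 - <<'E'
from station import cams
import cv2,numpy as np
a=cams.capture('top')['frame'];b=cams.capture('scene')['frame']
cv2.imwrite('pics/n2.png',np.vstack([a[130:330,160:420],b[150:350,200:460]]))
E
```

```text
t 6.7 [0.4652 0.166  0.0762] yang 75.0 tilt [-7.e-04 -5.e-04 -1.e+00] F [-0.84 -0.06 -6.42] gf 29.98981354467105 0.6870149121709193
tool shift cm [ 0.02 -0.07  5.96] turn 0.0
```

View pics/n2.png

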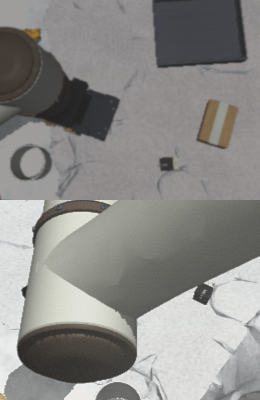

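The picture shows the right box still standing at (218,123) in the crop and the left box in the grip. The wrist carries about 6 N, so the left box appears to be the heavy one. I'll set it back down.

Request:
{"api": "step_arm", "payload": {"targets": "0 0 0.5 0;0 0 1 0;0 0 1 0;0 0 1 0;0 0 1 0;0 0 0.6 0;0 0 0.4 0;0 0 0.3 0;0 0 0.2 0;0 0 0 0;0 0 0 0;0 0 0 0"}}

```text
time_s: 7.8
tcp_pos: [0.4655, 0.1664, 0.0168]
ee_rot: [[-0.966, 0.259, 0.001], [0.259, 0.966, 0.001], [-0.001, 0.001, -1.0]]
wrist_force: [-1.0, 0.3, -6.2]
gripper_width: 0.685
gripper_force: 30.0
```

Request:
{"api": "step_arm", "payload": {"targets": "0 0 0 0;0 0 0 0;0 0 0 0;0 0 0 0;0 0 0 0;0 0 0 0;0 0 -0.5 0;0 0 -1 0;0 0 -2 0;0 0 -3 0;0 0 -3 0;0 0 -2.5 0", "claw": 8.7}}

```text
time_s: 8.8
tcp_pos: [0.4656, 0.1663, 0.1389]
ee_rot: [[-0.966, 0.258, 0.002], [0.258, 0.966, 0.001], [-0.001, 0.001, -1.0]]
wrist_force: [0.5, 0.2, -0.4]
gripper_width: 0.998
gripper_force: 0.0
```

```bash
python3 g.py .4645 -.1145 .135 77
```

```text
t 8.8 [0.4656 0.1663 0.1389] yang 75.03 tilt [ 1.5e-03  7.0e-04 -1.0e+00] F [ 0.51  0.22 -0.39] gf 0.0 0.997918549079082
tool shift cm [ -7.14 -27.15   0.37] turn -1.97
```

Request:
{"api": "step_arm", "payload": {"targets": "0 0 0 -2;-0.6 -1.4 0 0;-0.7 -3 0 0;-0.7 -3 0 0;-0.7 -3 0 0;-0.7 -3 0 0;-0.7 -3 0 0;-0.7 -3 0 0;-0.7 -3 0 0;-0.7 -3 0 0;0 -2 0 0;0 0 0 0"}}

```text
time_s: 9.8
tcp_pos: [0.4631, -0.1174, 0.1367]
ee_rot: [[-0.973, 0.229, -0.001], [0.229, 0.973, -0.0], [0.001, -0.0, -1.0]]
wrist_force: [-0.5, -0.3, 0.0]
gripper_width: 1.003
gripper_force: 0.0
```

Request:
{"api": "step_arm", "payload": {"targets": "0 0 0 0;0 0 2 0;0 0 2 0;0 0 1.4 0;0 0 0 0;0 0 0 0;0 0 0 0"}}

```text
time_s: 10.38
tcp_pos: [0.4651, -0.1142, 0.0835]
ee_rot: [[-0.975, 0.223, 0.002], [0.223, 0.975, -0.0], [-0.002, 0.0, -1.0]]
wrist_force: [0.8, 1.2, 1.1]
gripper_width: 1.002
gripper_force: 0.0
```

```bash
python3 g.py .4645 -.1145 .017 77;python3 - <<'E'
from station import cams
from h import *
c=cams.capture('top')
m=mask(c,(205,205,270,280),60);print(m.sum(),rect(c,m,.056))
E
```

```text
t 10.3833 [ 0.4651 -0.1142  0.0835] yang 77.09 tilt [ 1.7e-03 -2.0e-04 -1.0e+00] F [0.84 1.18 1.08] gf 0.0 1.0016670728901023
tool shift cm [ 0.06 -0.05  6.65] turn 0.09
29 (438.2, 193.7, 12.1, 7.8, 7.8)
```

Request:
{"api": "step_arm", "payload": {"targets": "0 0 1 0;0 0 1 0;0 0 1 0;0 0 1 0;0 0 1 0;0 0 0.8 0;0 0 0.5 0;0 0 0.3 0;0 0 0 0;0 0 0 0"}}

```text
time_s: 11.27
tcp_pos: [0.4645, -0.1147, 0.0169]
ee_rot: [[-0.974, 0.225, 0.001], [0.225, 0.974, -0.0], [-0.001, 0.0, -1.0]]
wrist_force: [0.4, 0.5, 0.5]
gripper_width: 0.998
gripper_force: 0.0
```

Request:
{"api": "step_arm", "payload": {"targets": "0 0 0 0;0 0 0 0;0 0 0 0;0 0 0 0;0 0 0 0;0 0 0 0;0 0 0 0;0 0 0 0;0 0 0 0;0 0 0 0", "claw": 4}}

```text
time_s: 12.1
tcp_pos: [0.4642, -0.1148, 0.0167]
ee_rot: [[-0.974, 0.225, 0.0], [0.225, 0.974, -0.0], [-0.0, -0.0, -1.0]]
wrist_force: [-0.9, -0.0, 2.6]
gripper_width: 0.683
gripper_force: 30.0
```

Request:
{"api": "step_arm", "payload": {"targets": "0 0 -0.3 0;0 0 -0.7 0;0 0 -1 0;0 0 -1 0;0 0 -1 0;0 0 -1 0;0 0 -0.7 0;0 0 -0.3 0;0 0 0 0;0 0 0 0;0 0 0 0;0 0 0 0"}}

```text
time_s: 13.1
tcp_pos: [0.4637, -0.1148, 0.076]
ee_rot: [[-0.974, 0.225, -0.001], [0.225, 0.974, -0.0], [0.001, -0.0, -1.0]]
wrist_force: [-0.2, 0.6, -1.5]
gripper_width: 0.687
gripper_force: 30.0
```

Request:
{"api": "step_arm", "payload": {"targets": "0 0 0 0;0 0 0 0"}}

```text
time_s: 13.27
tcp_pos: [0.464, -0.1148, 0.0762]
ee_rot: [[-0.974, 0.225, -0.001], [0.225, 0.974, -0.0], [0.001, -0.0, -1.0]]
wrist_force: [0.8, -0.2, -1.0]
gripper_width: 0.689
gripper_force: 30.0
```

```bash
python3 g.py .4645 -.1145 .017 77; python3 - <<'E'
from station import cams
import cv2,numpy as np
a=cams.capture('top')['frame'];b=cams.capture('scene')['frame']
cv2.imwrite('pics/n3.png',np.hstack([a[130:330,160:460],b[120:320,220:460]]))
E
```

```text
t 13.2667 [ 0.464  -0.1148  0.0762] yang 77.01 tilt [-8.e-04 -1.e-04 -1.e+00] F [ 0.75 -0.21 -1.  ] gf 30.000000041909516 0.6893170250984881
tool shift cm [-0.05  0.04  5.92] turn 0.01
```

View pics/n3.png

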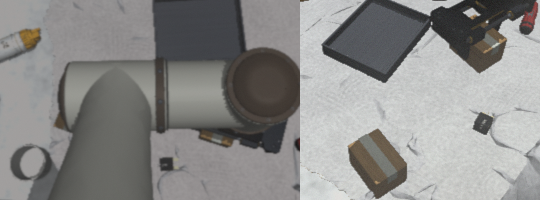

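The picture shows the left box standing upright back in its place (crop (378,163)) and the right box lifted in the gripper (crop (487,47)). The right box weighs about 1 N, so it's the light one. I'll put it back and fetch the left box.

Request:
{"api": "step_arm", "payload": {"targets": "0 0 0.5 0;0 0 1 0;0 0 1 0;0 0 1 0;0 0 1 0;0 0 0.6 0;0 0 0.4 0;0 0 0.3 0;0 0 0.2 0;0 0 0 0;0 0 0 0;0 0 0 0"}}

```text
time_s: 14.37
tcp_pos: [0.4644, -0.1147, 0.0168]
ee_rot: [[-0.974, 0.225, 0.001], [0.225, 0.974, 0.0], [-0.001, 0.0, -1.0]]
wrist_force: [1.0, -0.4, -1.9]
gripper_width: 0.686
gripper_force: 30.0
```

Request:
{"api": "step_arm", "payload": {"targets": "0 0 0 0;0 0 0 0;0 0 0 0;0 0 0 0;0 0 0 0;0 0 0 0;0 0 -0.5 0;0 0 -1 0;0 0 -2 0;0 0 -3 0;0 0 -3 0;0 0 -2.5 0", "claw": 8.7}}

```text
time_s: 15.37
tcp_pos: [0.4644, -0.1148, 0.1389]
ee_rot: [[-0.974, 0.224, 0.002], [0.224, 0.974, -0.0], [-0.002, 0.0, -1.0]]
wrist_force: [0.6, 0.4, -0.2]
gripper_width: 0.998
gripper_force: 0.0
```

Request:
{"api": "step_arm", "payload": {"targets": "0 0 0 2;0.6 1.4 0 0;0.7 3 0 0;0.7 3 0 0;0.7 3 0 0;0.7 3 0 0;0.7 3 0 0;0.7 3 0 0;0.7 3 0 0;0.7 3 0 0;0 2 0 0;0 0 0 0"}}

```text
time_s: 16.37
tcp_pos: [0.4763, 0.1695, 0.1371]
ee_rot: [[-0.967, 0.255, 0.002], [0.255, 0.967, 0.001], [-0.002, 0.002, -1.0]]
wrist_force: [-0.2, 0.4, 0.7]
gripper_width: 0.998
gripper_force: 0.0
```

```bash
python3 - <<'E'
from station import cams
from h import *
import pickle
W={'top':[(205,205,270,280),(345,215,410,290)],'scene':[(260,235,340,325),(355,145,430,220)]}
for n in W:
  c=cams.capture(n)
  for w in W[n]:
    m=mask(c,w,60); 
    if m.sum()>50: print(n,m.sum(),rect(c,m,.056))
# tray from initial images: floor/rim corners by hull of dark mask in both views
d=pickle.load(open('c0.pkl','rb'))
for n,(x,y,X,Y) in {'top':(300,110,420,210),'scene':(235,105,360,205)}.items():
  c=d[n];v=cv2.cvtColor(c['frame'],cv2.COLOR_BGR2HSV)[...,2];m=np.zeros((400,640),np.uint8);m[y:Y,x:X]=v[y:Y,x:X]<95
  m=cv2.morphologyEx(m,cv2.MORPH_OPEN,np.ones((5,5)));print(n,m.sum(),rect(c,m,.033))
E
python3 g.py .465 .166 .017 75
```

```text
top 170 (435.2, 172.1, 59.5, 21.2, 74.7)
top 787 (462.7, -113.6, 81.8, 57.9, -12.8)
scene 446 (444.3, 175.1, 58.8, 38.3, 75.3)
scene 156 (433.9, -103.2, 59.3, 22.1, 71.6)
top 6275 (660.6, -68.0, 190.4, 156.9, -81.5)
scene 5604 (713.5, -48.1, 273.6, 207.4, 8.5)
t 16.4667 [0.4748 0.1664 0.1366] yang 75.08 tilt [-5.e-04 -2.e-04 -1.e+00] F [ 0.14 -0.42 -0.63] gf 0.0 1.003379917534955
tool shift cm [ 0.94 -0.29 11.96] turn 0.08
```

Request:
{"api": "step_arm", "payload": {"targets": "0.5 -0.2 0 0;0.4 -0.1 0 0;0 0 1.5 0;0 0 2 0;0 0 2 0;0 0 0 0;0 0 0 0;0 0 0 0"}}

```text
time_s: 17.13
tcp_pos: [0.4661, 0.1652, 0.0826]
ee_rot: [[-0.966, 0.259, 0.001], [0.259, 0.966, 0.001], [-0.001, 0.001, -1.0]]
wrist_force: [0.0, 0.2, 0.2]
gripper_width: 0.999
gripper_force: 0.0
```

Request:
{"api": "step_arm", "payload": {"targets": "0 0 1 0;0 0 1 0;0 0 1 0;0 0 1 0;0 0 1 0;0 0 0.8 0;0 0 0.4 0;0 0 0.2 0;0 0 0 0;0 0 0 0"}}

```text
time_s: 17.97
tcp_pos: [0.466, 0.1656, 0.0181]
ee_rot: [[-0.966, 0.258, 0.001], [0.258, 0.966, 0.001], [-0.001, 0.001, -1.0]]
wrist_force: [0.5, 0.0, -0.0]
gripper_width: 1.003
gripper_force: 0.0
```

Request:
{"api": "step_arm", "payload": {"targets": "0 0 0 0;0 0 0 0;0 0 0 0;0 0 0 0;0 0 0 0;0 0 0 0;0 0 0 0;0 0 0 0;0 0 0 0;0 0 0 0", "claw": 4}}

```text
time_s: 18.8
tcp_pos: [0.4659, 0.1657, 0.0177]
ee_rot: [[-0.966, 0.259, 0.001], [0.259, 0.966, 0.001], [-0.0, 0.001, -1.0]]
wrist_force: [-0.3, 1.1, 0.9]
gripper_width: 0.687
gripper_force: 30.0
```

Request:
{"api": "step_arm", "payload": {"targets": "0 0 -0.3 0;0 0 -0.7 0;0 0 -1.5 0;0 0 -2 0;0 0 -2 0;0 0 -2 0;0 0 -1.5 0;0 0 -1.2 0;0 0 -0.6 0;0 0 -0.2 0;0 0 0 0;0 0 0 0"}}

```text
time_s: 19.8
tcp_pos: [0.4647, 0.1648, 0.1365]
ee_rot: [[-0.966, 0.259, -0.002], [0.259, 0.966, -0.001], [0.002, -0.002, -1.0]]
wrist_force: [-0.4, -0.1, -6.2]
gripper_width: 0.69
gripper_force: 30.0
```

```bash
python3 g.py .664 -.068 .029 98.5; python3 g.py .664 -.068 .029 75
```

```text
t 19.8 [0.4647 0.1648 0.1365] yang 74.98 tilt [-0.0024 -0.0011 -1.    ] F [-0.38 -0.08 -6.23] gf 29.99574742745608 0.6897619472273516
tool shift cm [-25.3  -17.3   10.73] turn -23.52
t 19.8 [0.4647 0.1648 0.1365] yang 74.98 tilt [-0.0024 -0.0011 -1.    ] F [-0.38 -0.08 -6.23] gf 29.99574742745608 0.6897619472273516
tool shift cm [-25.3  -17.3   10.73] turn -0.02
```

Request:
{"api": "step_arm", "payload": {"targets": "-0.5 -0.3 0 0;-1.3 -0.9 0 0;-2 -1.4 0 0;-2 -1.4 0 0;-2.2 -1.5 0 0;-2.2 -1.5 0 0;-2.2 -1.5 0 0;-2.2 -1.5 0 0;-2.2 -1.5 0 0;-2.2 -1.5 0 0;-2.2 -1.5 0 0;-2 -1.4 0 0"}}

```text
time_s: 20.8
tcp_pos: [0.649, -0.05, 0.1357]
ee_rot: [[-0.966, 0.259, -0.003], [0.259, 0.966, -0.0], [0.003, -0.001, -1.0]]
wrist_force: [0.7, -0.0, -6.1]
gripper_width: 0.681
gripper_force: 30.0
```

Request:
{"api": "step_arm", "payload": {"targets": "-1.4 -0.9 0 0;-0.7 -0.5 0 0;0 0 0 -2.5;0 0 0 -4;0 0 0 -4;0 0 0 -4;0 0 0 -4;0 0 0 -3;0 0 0 -2;0 0 0 0;0 0 0 0;0 0 0 0"}}

```text
time_s: 21.8
tcp_pos: [0.6649, -0.067, 0.1369]
ee_rot: [[-0.989, -0.147, -0.001], [-0.147, 0.989, 0.0], [0.001, 0.0, -1.0]]
wrist_force: [-0.3, -0.1, -6.8]
gripper_width: 0.689
gripper_force: 30.0
```

```bash
python3 g.py .664 -.068 .029 98.5; python3 - <<'E'
from station import cams
import cv2,numpy as np
a=cams.capture('top')['frame'];b=cams.capture('scene')['frame']
cv2.imwrite('pics/n4.png',np.hstack([a[80:300,260:450],b[70:290,200:460]]))
E
```

```text
t 21.8 [ 0.6649 -0.067   0.1369] yang 98.47 tilt [-0.0013  0.     -1.    ] F [-0.29 -0.13 -6.84] gf 29.995752833783627 0.6889663418077125
tool shift cm [ 0.09 -0.08 10.79] turn -0.03
```

View pics/n4.png

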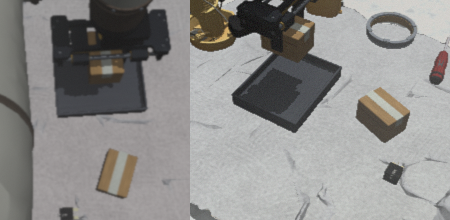

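The picture shows the held box above the tray (crop (107,65) in the top view), lined up with its walls. The right box is upright in its place. I'll lower the held box now.

Request:
{"api": "step_arm", "payload": {"targets": "0 0 0.5 0;0 0 1 0;0 0 1.5 0;0 0 1.5 0;0 0 1.5 0;0 0 1.2 0;0 0 1 0;0 0 0.8 0;0 0 0.6 0;0 0 0.4 0;0 0 0.2 0;0 0 0 0"}}

```text
time_s: 22.9
tcp_pos: [0.6654, -0.0672, 0.0355]
ee_rot: [[-0.989, -0.148, 0.0], [-0.148, 0.989, -0.0], [-0.0, -0.0, -1.0]]
wrist_force: [-0.4, -0.3, -7.0]
gripper_width: 0.688
gripper_force: 30.0
```

Request:
{"api": "step_arm", "payload": {"targets": "0 0 0.2 0;0 0 0.2 0;0 0 0.1 0;0 0 0 0;0 0 0 0;0 0 0 0"}}

```text
time_s: 23.4
tcp_pos: [0.6654, -0.0671, 0.0307]
ee_rot: [[-0.989, -0.148, 0.0], [-0.148, 0.989, -0.0], [-0.0, -0.0, -1.0]]
wrist_force: [-0.5, -0.1, -5.4]
gripper_width: 0.687
gripper_force: 30.0
```

Request:
{"api": "step_arm", "payload": {"targets": "0 0 0.1 0;0 0 0 0;0 0 0 0;0 0 0 0"}}

```text
time_s: 23.73
tcp_pos: [0.6656, -0.0671, 0.0298]
ee_rot: [[-0.989, -0.148, 0.001], [-0.148, 0.989, -0.0], [-0.001, -0.0, -1.0]]
wrist_force: [0.5, -1.1, -5.7]
gripper_width: 0.687
gripper_force: 30.0
```

Request:
{"api": "step_arm", "payload": {"targets": "0 0 0 0;0 0 0 0;0 0 0 0;0 0 0 0;0 0 0 0;0 0 0 0;0 0 -0.5 0;0 0 -1 0;0 0 -2 0;0 0 -3 0;0 0 -3 0;0 0 -2.5 0", "claw": 8.7}}

```text
time_s: 24.73
tcp_pos: [0.666, -0.0673, 0.153]
ee_rot: [[-0.989, -0.148, 0.003], [-0.148, 0.989, -0.0], [-0.003, -0.001, -1.0]]
wrist_force: [-0.2, -0.0, 0.8]
gripper_width: 1.0
gripper_force: 0.0
```

Request:
{"api": "step_arm", "payload": {"targets": "0 1 -1 0;0 2 0 0;0 3 0 0;0 3 0 0;0 3 0 0;0 3 0 0;0 3 0 0;0 2 0 0;0 1 0 0;0 0 0 0;0 0 0 0;0 0 0 0"}}

```text
time_s: 25.73
tcp_pos: [0.6342, 0.1395, 0.1595]
ee_rot: [[-0.989, -0.147, -0.0], [-0.147, 0.989, -0.0], [0.0, -0.0, -1.0]]
wrist_force: [-0.7, 0.1, -1.1]
gripper_width: 1.001
gripper_force: 0.0
```

```bash
python3 - <<'E'
from station import cams
from h import *
a=cams.capture('top');b=cams.capture('scene')
print(rect(a,mask(a,(310,120,410,200),60),.068),rect(a,mask(a,(345,215,410,290),60),.056))
cv2.imwrite('pics/n5.png',np.hstack([a['frame'][80:300,260:450],b['frame'][70:290,200:460]]))
E
```

```text
(662.4, -66.2, 82.8, 60.9, 7.8) (462.7, -113.7, 81.8, 58.1, -12.8)
```

View pics/n5.png

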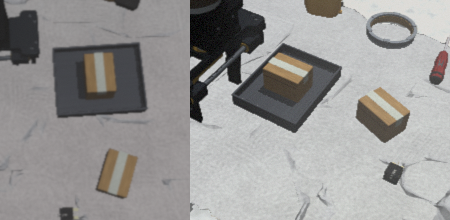

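The heavy box stands flat in the middle of the tray (crop (100,73)) and the light one is in its place at (117,173). The arm is clear of both.

```bash
python3 -c "
from station import r
print(r.finish_job())"
```

```text
the job is handed in; nothing more can be done
None
```

I lifted both boxes to compare them: the left one is the heavier (about 6 N against about 1 N) and now stands upright and flat in the tray, the right one is back upright in its place, and the job is handed in, though no verdict was returned.

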